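Dry the soldering blocks in the bench oven

TASK

Put the damp charcoal soldering blocks to dry. First turn the drying oven's dial all the way back anticlockwise to its stop; then slide the oven's lid fully open and lay every block flat on the chamber floor, right way up as they lie on the bench and none on top of another. Then slide the lid fully shut and, last of all, turn the dial four clicks clockwise from its stop, and do not move the jar, the brush or the steel ring mandrel.

Things in the scene. Friction and masses are not known exactly. Their poses are not given: they have to be found in the camera images.
- oven: grey bench drying oven, fixed, 460 x 400 x 85 mm high (x, y, z). Origin at bench height under the chamber's centre; x points to its back (away from the robot), y to its left. Chamber in front; closed machinery box behind (x 120 to 340 mm); white control strip on its right (y -150 to -250, x -120 to 340 mm); all their tops 85 mm over the bench
- chamber (a point): centre of the floor of the oven's open-topped chamber, 30 mm over the bench; axes as the oven's. Inside 200 x 260 mm (x, y) and 55 mm deep, walls 20 mm thick; room for four blocks, two by two, with their length along y
- lid (a joint): the oven's sliding steel lid, 240 x 300 x 8 mm, top face 95 mm over the bench: 0 m = fully shut over the chamber, 0.20 m = fully open at its stop, slid back (oven's +x) over the machinery box. Shut or up to 50 mm open at the start. About 3 N of friction; it stays where it is left
- lid_grip (a point): middle of the top of the lid's black grip, an upright bar 18 mm thick (oven's x) x 90 mm long (oven's y) x 37 mm tall standing on the lid, 85 mm in front of the lid's centre; moves with the lid; axes as the oven's
- dial (a joint): the oven's rotary selector: 0 rad = at its anticlockwise end stop, grows as it turns clockwise (seen from above); clicks into seven positions 30 degrees (0.524 rad) apart, the last (3.14) at the other stop. A sprung detent pulls it to the nearest click when let go (about 0.1 N m to turn). Not at 0 at the start
- dial_grip (a point): on the dial's vertical axis, 133 mm over the bench, a good height to pinch its bar; turns with the dial. The dial is a black disc of 60 mm diameter with an upright black bar across it, 56 mm long (this point's x), 16 mm thick (y), from 111 to 144 mm over the bench. The white pointer line lies on the bar's -x half: at joint 0 it points to the oven's front (-x)
- dial_base: the dial's fixed aluminium plinth on the control strip, 86 mm diameter, its top 103 mm over the bench; origin at its underside centre, axes as the oven's. Seven black ticks mark the positions; the longer one, at the front, is position 0, the others follow clockwise by way of the oven's left (+y)
- block1: damp charcoal soldering block, plain black, 90 x 40 x 30 mm (x, y, z), 90 g; all blocks are alike and only two to four of them are there (an absent one has no pose). Origin at the centre of its underside, x along its length, z up. Lies flat on the bench at the start, any way round
- block2: damp charcoal soldering block, plain black, 90 x 40 x 30 mm (x, y, z), 90 g; all blocks are alike and only two to four of them are there (an absent one has no pose). Origin at the centre of its underside, x along its length, z up. Lies flat on the bench at the start, any way round
- block3: damp charcoal soldering block, plain black, 90 x 40 x 30 mm (x, y, z), 90 g; all blocks are alike and only two to four of them are there (an absent one has no pose). Origin at the centre of its underside, x along its length, z up. Lies flat on the bench at the start, any way round
- block4: damp charcoal soldering block, plain black, 90 x 40 x 30 mm (x, y, z), 90 g; all blocks are alike and only two to four of them are there (an absent one has no pose). Origin at the centre of its underside, x along its length, z up. Lies flat on the bench at the start, any way round
- jar: bystander: glass jar with steel cap, 64 mm diameter, 90 mm tall, standing on the bench; origin at the centre of its underside
- mandrel: bystander: tapered steel ring mandrel lying on the bench, 250 mm long (x), 26 mm thick; origin at its middle on the bench
- brush: bystander: flat bench brush with a wooden handle lying on the bench, 200 mm long (x), 42 mm wide; origin at its middle on the bench

How it is judged:
On the way, in this order (a step that is already met when the one before it is completed fails the run):
1. the dial is turned back to its anticlockwise stop (value of joint dial below 0.15 rad), for 0.2 s.
2. the lid is slid fully open (value of joint lid above 0.19 m), for 0.2 s.
3. every block lies flat on the chamber floor (x of block1 in the frame of chamber between -0.1 and 0.1 m and y of block1 in the frame of chamber between -0.13 and 0.13 m and z of block1 in the frame of chamber between -0.01 and 0.012 m and angle between each of block1, block2, block3, block4's own z axis and vertical below 0.15 rad and x of block2 in the frame of chamber between -0.1 and 0.1 m and y of block2 in the frame of chamber between -0.13 and 0.13 m and z of block2 in the frame of chamber between -0.01 and 0.012 m and x of block3 in the frame of chamber between -0.1 and 0.1 m and y of block3 in the frame of chamber between -0.13 and 0.13 m and z of block3 in the frame of chamber between -0.01 and 0.012 m and x of block4 in the frame of chamber between -0.1 and 0.1 m and y of block4 in the frame of chamber between -0.13 and 0.13 m and z of block4 in the frame of chamber between -0.01 and 0.012 m), for 0.2 s.
4. the lid is slid fully shut, the dial still at its stop (value of joint lid below 0.008 m and value of joint dial below 0.15 rad), for 0.2 s.
5. the dial is set to the fourth click (value of joint dial between 1.9444 and 2.2444 rad), for 0.2 s.
At the end, for the whole second after the job is handed in: Every block that is there lies flat on the chamber floor (underside within 12 mm of the floor, right way up and level within 0.15 rad), the lid is shut within 8 mm, and the dial rests on the fourth click from its anticlockwise stop (2.09 rad, within 0.15 rad) (all of step 3 and all of step 5 and value of joint lid below 0.008 m and velocity of joint dial between -0.05 and 0.05 rad/s); the robot touches nothing.
It fails at once if the jar is moved more than 40 mm (distance of jar from where it was at the start of the episode above 0.04 m).
It fails at once if the mandrel is moved more than 40 mm (distance of mandrel from where it was at the start of the episode above 0.04 m).
It fails at once if the brush is moved more than 40 mm (distance of brush from where it was at the start of the episode above 0.04 m).
Of block1, block2, block3, block4 only 2 to 4 are there at a start; the rules pass over those that are not, and their reading is None.
At some moment in a run one of block1, block2, block3, block4 may be knocked a few centimetres aside while the robot is not near it.
Once in a run the grip may slacken for a moment while it holds something.
It also fails if it takes over 210 s, if anything falls off the work surface, if the arm or the gripper's body presses on something with over 40 N, if the wrist force passes 120 N, or if a joint passes its speed limit or range.

ROBOT

A 7-joint arm with a two-finger parallel gripper is mounted at the origin on the work surface. World frame = base frame: x ahead of the robot, y to its left, z up, the work surface at z = 0. Lengths are in m, angles in rad, forces in N, time in s.
With the tool pointing down it reaches from about 0.425 to 1.025 m from the base axis. Payload 9.4 kg.
Tool frame: the origin (TCP) lies on the mounting face of the last link; the fingertips stand 173 mm ahead of it and the grasp point (between the pads) lies 155 mm ahead of it; z points along the fingers, y is the line along which they close (so a half turn about z gives the same grasp; the last joint's range is limited). The gripper opens to 85 mm and grips with 20 to 120 N. Pads are 22 mm wide; open, the fingers measure 114 mm over their backs; the gripper's body (76 mm by 85 mm) begins 54 mm behind the grasp point. The pads swing forward as they close: fully open they stand 13 mm farther back than shut.
Start: joints at [-1.225, 0.599, -0.003, 1.599, 0.002, 0.943, -0.08], TCP at [0.297, 0.661, 0.405] pointing down, gripper open.
Joint ranges: [-2.57, 2.57], [-0.35, 1.97], [-1.29, 1.29], [0.11, 2.56], [-1.05, 4.19], [0.11, 1.86], [-2.63, 2.63]. Speed limits (rad/s): [2.22, 2.22, 3.01, 3.01, 3.14, 3.14, 3.14].

INTERFACE

Orientations are given as [roll, pitch, yaw] about the fixed x, y, z axes, in that order (R = Rz(yaw) Ry(pitch) Rx(roll)).
In Python, from bench import ctrl gives the robot as it stands.
- The arm moves only by the tool drive_effector, called by a JSON object that holds its "method" and its "body", one argument or row to a line. Schema: {"type":"object","properties":{"deltas":{"type":"array","items":{"type":"array","items":{"type":"number"},"minItems":4,"maxItems":4},"minItems":1,"maxItems":20},"finger_gap":{"type":"number"},"squeeze":{"type":"number"},"only":{"type":"string"},"quiet":{"type":"boolean"},"lines":{"type":"string"}},"required":["deltas"],"additionalProperties":false}. deltas is a list of rows, 1 to 20 of them, each of 4 numbers: dx, dy, dz in shares of 0.3 m (1.0 is 0.3 m), then a turn about the tool's z in shares of 60 degrees (1.0 is 60 degrees); each row shifts and turns the commanded pose from where the row before left it, along the tool's axes as they then stand; what a row does not reach is not made up. A row lasts 1/12 s, in which the tool goes at most 0.0417 m and 0.125 rad, less where a joint would pass 70% of its speed; a pose out of reach is approached as far as the arm can. finger_gap is the finger opening in m, set as the call begins (left out keeps the last). The fingers move at their own pace and stop on an object; squeeze is the grip in N (left out, the last holds). Time passes only in rows, so rows that do not move let the fingers close. The tool returns the time, the measured TCP pose, the force, the opening and the grip force at its end. only (a regular expression) keeps the lines of the reply that match it, lines (a string "A,B") keeps lines A to B, and quiet returns only ok. A shift or turn number past 1, either way, is cut back to 1. Input that does not fit is refused with a message, and nothing moves.
- ctrl.observe(): the state, without advancing time (a new reading comes with each control period).
- ctrl.capture(name): name is "side" or "top" or "wrist"; returns a dict with "pixels" (480x640x3 uint8, blue, green, red), "range_z" (480x640 float32, m along the optical axis (not along the pixel's ray), 0 where there is no reading), "fx", "fy", "cx", "cy" (pixels), "k1" (the pictures are not rectified: a ray, as slopes to the right and down, at radius r is drawn at 1 + k1 r^2 times it, then the intrinsics apply), "origin" and "rotation" of the camera in the world. Camera axes: x right, y down, z forward; pixel columns grow to the right and rows downward; lengths in m; the calibration is good to about 2 mm. A picture is of the moment at which its call begins.
- ctrl.job_done(): hands the job in; it is judged then, once.
The state is a dict: "clock": time; "qpos": joint angles; "joint_vel": joint speeds; "tau": joint torques, N m; "ee_pos": TCP position; "tcp_rot": TCP orientation; "contact_force": force on the tool from outside, world axes, zero at the start; "torque": the same for the moment, N m; "grip_width": finger opening in m; "grasp_force": force on a finger pad.
Only numpy, scipy, OpenCV 4.12 (cv2) and the standard library are available. Lean on these libraries where they do the work, as an engineer would, in place of code of your own. Each camera call takes 0.05 s, during which the arm holds its last target. There are 200 camera calls.

## Working session

There is one attempt and no reset: what is moved stays moved. The work goes in short steps, Python scripts to look and compute and a tool call to move; the robot and the scene stay as the last step left them, time stands still between calls to the robot, and variables do not carry over. Pictures are saved under pics/ and viewed, at most 14 in all, crops included, and the job is handed in when it is done.

```bash
ls; mkdir -p pics; cat > h.py <<'E'
import numpy as np,cv2,pickle
from bench import ctrl
def shot(n,f):
    c=ctrl.capture(n); pickle.dump(c,open(f'pics/{f}.pkl','wb')); cv2.imwrite(f'pics/{f}.png',np.array(c['pixels'])); return c
def load(f): return pickle.load(open(f'pics/{f}.pkl','rb'))
def ray(c,u,v):
    xd=np.array([(u-c['cx'])/c['fx'],(v-c['cy'])/c['fy']]); x=xd.copy()
    for _ in range(20): x=xd/(1+c['k1']*(x@x))
    return np.array(c['origin']),np.array(c['rotation'])@np.array([x[0],x[1],1])
def onz(c,u,v,z):
    o,d=ray(c,u,v); return o+d*(z-o[2])/d[2]
def dep(c,u,v):
    o,d=ray(c,u,v); r=np.array(c['range_z'])[int(v)-1:int(v)+2,int(u)-1:int(u)+2]; r=r[r>0]
    return o+d*np.median(r) if len(r) else None
def proj(c,p):
    q=np.array(c['rotation']).T@(np.array(p)-np.array(c['origin'])); x=q[:2]/q[2]; x=x*(1+c['k1']*(x@x)); return x*[c['fx'],c['fy']]+[c['cx'],c['cy']]
def st():
    s=ctrl.observe(); print({k:np.round(s[k],3) for k in ('clock','ee_pos','tcp_rot','qpos','grip_width')}); return s
E
python3 - <<'E'
from h import *
s=st();print(s)
for n in('top','side'):
    c=shot(n,n+'0'); print({k:v for k,v in c.items() if k not in('pixels','range_z')})
E
```

```text
bench.py
pics
{'clock': np.float64(0.0), 'ee_pos': array([0.297, 0.661, 0.404]), 'tcp_rot': array([-3.14 ,  0.   ,  2.719]), 'qpos': array([-1.225,  0.6  , -0.003,  1.6  ,  0.002,  0.943, -0.08 ]), 'grip_width': np.float64(0.085)}
{'clock': 0.0, 'qpos': array([-1.22467452,  0.60011703, -0.00251318,  1.60015244,  0.00178704,
        0.94290494, -0.07979668]), 'joint_vel': array([ 0.00022005,  0.00055186,  0.00168947,  0.00115554, -0.00081176,
        0.00031383,  0.00170671]), 'tau': array([-1.17447888e-05, -7.76446152e+01,  1.56480778e+00, -2.58014005e+01,
        1.23464648e-02,  9.01426451e-03,  2.26582034e-05]), 'ee_pos': array([0.29741204, 0.66095525, 0.40381497]), 'tcp_rot': array([-3.14002014e+00,  1.51070241e-04,  2.71880038e+00]), 'contact_force': array([-0.53337214, -0.1605674 ,  0.06014693]), 'torque': array([-0.00035161, -0.01272765,  0.03002503]), 'grasp_force': 0.0, 'grip_width': 0.08525403931185288}
{'fx': 441.95291672283764, 'fy': 441.95291672283764, 'cx': 325.24928763047376, 'cy': 240.30578392589564, 'k1': -0.06488251756073077, 'origin': array([ 0.43496229, -0.02397109,  1.36065368]), 'rotation': array([-3.02275885, -0.01031691, -1.57500415])}
{'fx': 623.4058923623646, 'fy': 623.4058923623646, 'cx': 321.9205826168352, 'cy': 244.34568642015955, 'k1': 0.043541041589112296, 'origin': array([-0.24537252, -0.76933601,  1.40157664]), 'rotation': array([-2.41830607,  0.00681201, -0.84085783])}
```

```bash
python3 - <<'E'
s=open('h.py').read()
s=s.replace("c=ctrl.capture(n);","c=dict(ctrl.capture(n)); c['rotation']=Rotation.from_euler('xyz',c['rotation']).as_matrix();").replace("import numpy","from scipy.spatial.transform import Rotation\nimport numpy",1)
open('h.py','w').write(s)
import pickle
from scipy.spatial.transform import Rotation
for f in('top0','side0'):
    c=pickle.load(open(f'pics/{f}.pkl','rb'));c['rotation']=Rotation.from_euler('xyz',c['rotation']).as_matrix();pickle.dump(c,open(f'pics/{f}.pkl','wb'))
E
```

```text
(no output)
```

View pics/top0.png

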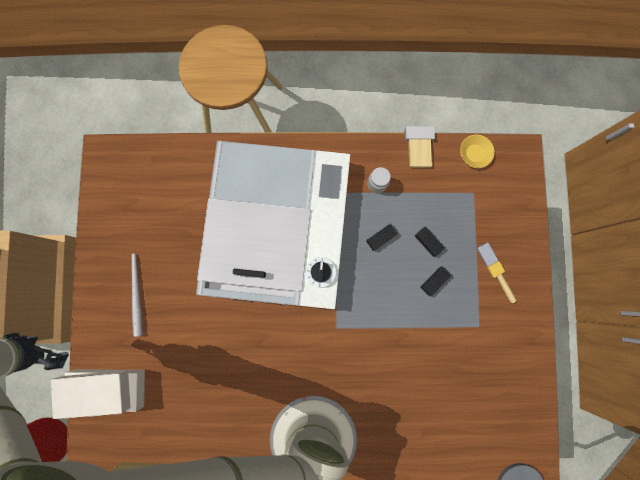

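View pics/side0.png

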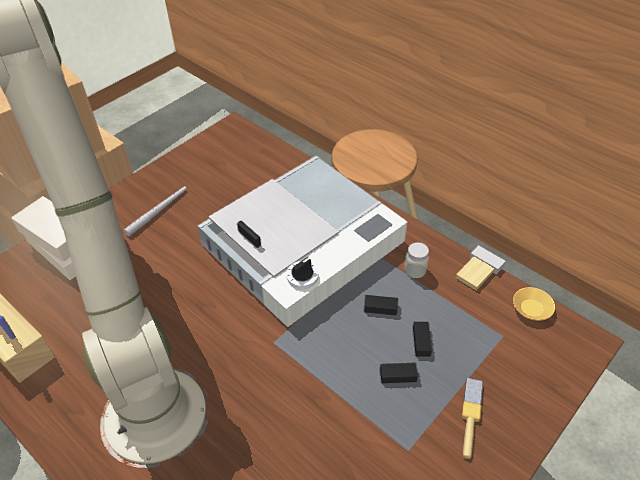

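```bash
cat >> h.py <<'E'
def cloud(c):
    r=np.array(c['range_z']); h,w=r.shape
    u,v=np.meshgrid(np.arange(w),np.arange(h)); xd=np.stack([(u-c['cx'])/c['fx'],(v-c['cy'])/c['fy']],-1); x=xd.copy()
    for _ in range(20): x=xd/(1+c['k1']*(x**2).sum(-1,keepdims=True))
    P=np.concatenate([x,np.ones((h,w,1))],-1)*r[...,None]
    P=P@np.array(c['rotation']).T+np.array(c['origin']); P[r<=0]=np.nan; return P
def blobs(c,zlo,zhi,box,amin=30,dark=None):
    P=cloud(c); m=(P[...,2]>zlo)&(P[...,2]<zhi)&(P[...,0]>box[0])&(P[...,0]<box[1])&(P[...,1]>box[2])&(P[...,1]<box[3])
    if dark: m&=np.array(c['pixels']).max(-1)<dark
    n,l,s,_=cv2.connectedComponentsWithStats(m.astype(np.uint8),connectivity=4)
    out=[]
    for i in range(1,n):
        if s[i,4]<amin: continue
        p=P[l==i]; (cx,cy),(a,b),t=cv2.minAreaRect(p[:,:2].astype(np.float32)*1000)
        if a<b: a,b,t=b,a,t+90
        out.append((round(cx/1000,4),round(cy/1000,4),round(a),round(b),round((t+90)%180-90,1),round(float(np.median(p[:,2])),4),int(s[i,4])))
    return out
E
python3 - <<'E'
from h import *
for n in('top0','side0'):
    c=load(n);P=cloud(c)
    print(n)
    for b in blobs(c,.015,.045,(.3,.9,-.6,-.1),dark=90): print(' blk',b)
    for b in blobs(c,.105,.16,(.3,.9,-.3,.4),dark=90): print(' grip/dial',b)
    for b in blobs(c,.07,.105,(.3,.95,-.3,.5),300): print(' oven',b)
c=load('top0')
for (u,v) in [(217,142),(350,154),(335,309),(197,295),(314,151),(299,303),(310,207),(207,199)]: print(u,v,dep(c,u,v),onz(c,u,v,.085))
i=np.array(c['pixels']);a=cv2.resize(i[250:295,295:350],None,fx=7,fy=7,interpolation=2)
j=np.array(load('side0')['pixels']);b=cv2.resize(j[250:295,275:330],None,fx=7,fy=7,interpolation=2)
cv2.imwrite('pics/dial.png',np.hstack([a,b]))
E
```

```text
top0
 blk (0.6044, -0.2113, 91, 40, -55.4, 0.0298, 392)
 blk (0.59, -0.3571, 90, 41, 40.9, 0.0296, 413)
 blk (0.4685, -0.3719, 90, 40, -45.4, 0.0301, 414)
 grip/dial (0.495, -0.0237, 55, 54, -0.5, 0.1123, 286)
 grip/dial (0.4918, 0.1761, 89, 17, 83.8, 0.1316, 193)
 oven (0.6396, 0.1124, 466, 403, -6.0, 0.0884, 20052)
side0
 blk (0.6014, -0.2137, 90, 51, -57.4, 0.0266, 465)
 blk (0.5893, -0.3598, 94, 41, 40.5, 0.0273, 495)
 blk (0.4673, -0.3751, 89, 47, -45.6, 0.028, 588)
 grip/dial (0.4879, 0.1766, 96, 21, 84.1, 0.1267, 245)
 grip/dial (0.4891, -0.0365, 58, 40, -9.5, 0.1202, 316)
 oven (0.6382, 0.1121, 470, 410, -6.4, 0.0862, 15441)
 oven (0.7753, -0.2023, 59, 59, -12.8, 0.0862, 320)
217 142 [0.91411209 0.30566173 0.00329837] [0.88527121 0.28582055 0.085     ]
350 154 [ 0.87304846 -0.11849746  0.00297072] [ 0.84657991 -0.11278631  0.085     ]
335 309 [ 0.38630973 -0.06752821  0.00048671] [ 0.38933273 -0.06482181  0.085     ]
197 295 [0.42964793 0.35478787 0.00178138] [0.42997338 0.33159232 0.085     ]
314 151 [ 0.85556632 -0.00532237  0.08606185] [ 0.85591672 -0.00530684  0.085     ]
299 303 [0.40680572 0.03806205 0.08569946] [0.40679028 0.03809609 0.085     ]
310 207 [0.68569566 0.00654442 0.08531641] [0.68575786 0.00655199 0.085     ]
207 199 [0.72858998 0.33171579 0.0030346 ] [0.71086239 0.31024141 0.085     ]
```

View pics/dial.png

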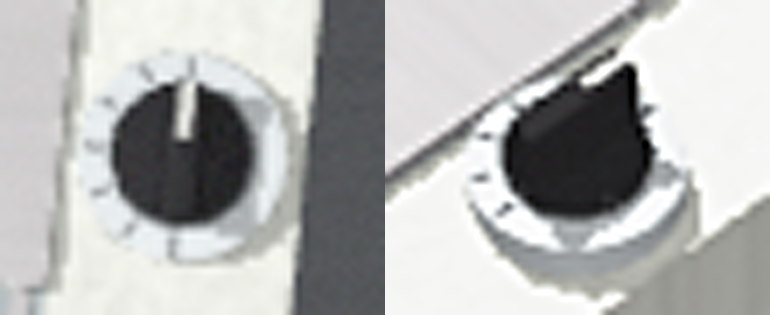

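```bash
cat >> h.py <<'E'
def go(xyz,yaw_deg):
    s=ctrl.observe(); p=np.array(s['ee_pos']); R=Rotation.from_euler('xyz',s['tcp_rot']).as_matrix()
    cur=np.degrees(s['tcp_rot'][2]); d=(cur-yaw_deg+180)%360-180
    Rn=Rotation.from_euler('xyz',[np.pi,0,np.radians(yaw_deg)]).as_matrix(); e=np.array(xyz)-p
    print('clk %.2f'%s['clock'],'p',p.round(4),'rpy',np.degrees(s['tcp_rot']).round(2),'F',np.round(s['contact_force'],1),'w',round(s['grip_width'],4),'gf',round(s['grasp_force'],1),'q1,q7',np.round(s['qpos'][[0,6]],2))
    print(' tool delta (now axes)',(R.T@e).round(4),'(after turn axes)',(Rn.T@e).round(4),'turn rad',np.radians(d).round(4))
A=np.radians(-6.1); O=np.array([.5355,.1738])
def ov(x,y): return O+[np.cos(A)*x-np.sin(A)*y,np.sin(A)*x+np.cos(A)*y]
def inv(p):
    d=np.array(p)[:2]-O; return np.array([np.cos(A)*d[0]+np.sin(A)*d[1],-np.sin(A)*d[0]+np.cos(A)*d[1]])
E
python3 - <<'E'
from h import *
c=load('top0');d=load('side0')
print(inv(onz(c,321,272,.111)),onz(c,321,272,.111), 'ticks mid',inv(onz(c,295+181/7,250+156.5/7,.103)))
for k in(c,d):
    P=cloud(k);m=(P[...,2]>.132)&(P[...,2]<.16)&(P[...,1]<.03)&(P[...,1]>-.1)&(P[...,0]>.4)&(P[...,0]<.6)
    q=P[m];print(len(q),np.median(q,0) if len(q) else 0,q.min(0),q.max(0)); print(cv2.minAreaRect(q[:,:2].astype(np.float32)*1000))
print([inv(p) for p in [(.4918,.1761),(.4879,.1766)]])
# dark disc from side: circle at z .111 centre crop (577,150)
print(onz(d,275+(578-385)/7,250+150/7,.115))
go([.49,-.03,.38],-6.1)
E
```

```text
[-0.02012254 -0.2021938 ] [ 0.49400546 -0.02511066  0.111     ] ticks mid [-0.02079644 -0.20186162]
117 [ 0.49512062 -0.02503668  0.14410144] [ 0.46771208 -0.03343428  0.13541307] [ 0.52300418 -0.01401117  0.14967755]
((494.8063049316406, -24.41132354736328), (15.85059642791748, 55.572593688964844), 83.45320129394531)
134 [ 0.4909775  -0.02631539  0.14058374] [ 0.46321399 -0.03713493  0.13225122] [ 0.52014916 -0.01166021  0.15217809]
((492.1228332519531, -24.03944969177246), (21.395383834838867, 56.34136962890625), 83.65833282470703)
[array([-0.04369698, -0.00235676]), array([-0.04762803, -0.00227402])]
[ 0.48992476 -0.0307713   0.115     ]
clk 0.10 p [0.2974 0.661  0.4039] rpy [-1.7992e+02  1.0000e-02  1.5578e+02] F [-0.5 -0.5 -0.3] w 0.0855 gf 0.0 q1,q7 [-1.22 -0.08]
 tool delta (now axes) [-0.4591 -0.5511  0.0247] (after turn axes) [0.2649 0.6666 0.0239] turn rad 2.8253
```

Units first: shifts go in shares of 0.3 m and turns go in shares of 60 degrees. So -0.0306 m / 0.3 = -0.102, -0.0255 m / 0.3 = -0.085.

{"method": "drive_effector", "body": {
  "deltas": [
    [-0.085,-0.102,0,0],
    [-0.085,-0.102,0,0],
    [-0.085,-0.102,0,0],
    [-0.085,-0.102,0,0],
    [-0.085,-0.102,0,0],
    [-0.085,-0.102,0,0],
    [-0.085,-0.102,0,0],
    [-0.085,-0.102,0,0],
    [-0.085,-0.102,0,0],
    [-0.085,-0.102,0,0],
    [-0.085,-0.102,0,0],
    [-0.085,-0.102,0,0],
    [-0.085,-0.102,0,0],
    [-0.085,-0.102,0,0],
    [-0.085,-0.102,0,0],
    [-0.085,-0.102,0,0],
    [-0.085,-0.102,0,0],
    [-0.085,-0.102,0,0]
  ]
}}

```text
clock: 1.6
ee_pos: [0.4901, -0.0315, 0.4047]
tcp_rot: [3.142, -0.0, 2.719]
contact_force: [0.8, 0.7, -0.9]
grip_width: 0.0852
grasp_force: 0.0
```

{"method": "drive_effector", "body": {
  "deltas": [
    [0,0,0,0.1194],
    [0,0,0,0.1194],
    [0,0,0,0.1194],
    [0,0,0,0.1194],
    [0,0,0,0.1194],
    [0,0,0,0.1194],
    [0,0,0,0.1194],
    [0,0,0,0.1194],
    [0,0,0,0.1194],
    [0,0,0,0.1194],
    [0,0,0,0.1194],
    [0,0,0,0.1194],
    [0,0,0,0.1194],
    [0,0,0,0.1194],
    [0,0,0,0.1194],
    [0,0,0,0.1194],
    [0,0,0,0.1194],
    [0,0,0,0.1194],
    [0,0,0,0.1194],
    [0,0,0,0.1194]
  ],
  "finger_gap": 0.05
}}

```text
clock: 3.27
ee_pos: [0.49, -0.0294, 0.4046]
tcp_rot: [-3.142, 0.0, 0.213]
contact_force: [-0.4, -0.0, -1.2]
grip_width: 0.05
grasp_force: 0.0
```

{"method": "drive_effector", "body": {
  "deltas": [
    [0,0,0,0.1194],
    [0,0,0,0.1194],
    [0,0,0,0.0716],
    [0,0,0,0],
    [0,0,0,0]
  ]
}}

```text
clock: 3.68
ee_pos: [0.49, -0.0292, 0.4045]
tcp_rot: [3.141, 0.0, -0.103]
contact_force: [0.4, 0.5, -0.2]
grip_width: 0.0501
grasp_force: 0.0
```

```bash
python3 -c "
from h import *
go([.494,-.0250,.289],-6.3)"
```

```text
clk 3.68 p [ 0.49   -0.0292  0.4045] rpy [ 1.7997e+02  3.0000e-02 -5.9100e+00] F [ 0.4  0.5 -0.2] w 0.0501 gf 0.0 q1,q7 [-0.68 -1.15]
 tool delta (now axes) [ 0.0036 -0.0046  0.1155] (after turn axes) [ 0.0035 -0.0046  0.1155] turn rad 0.0068
```

In the tool's units: 0.03 m / 0.3 = 0.1, 0.0255 m / 0.3 = 0.085.

{"method": "drive_effector", "body": {
  "deltas": [
    [0.012,-0.0153,0.085,0],
    [0,0,0.1,0],
    [0,0,0.1,0],
    [0,0,0.0667,0],
    [0,0,0.0333,0],
    [0,0,0,0]
  ],
  "finger_gap": 0.05
}}

```text
clock: 4.18
ee_pos: [0.4937, -0.0254, 0.2874]
tcp_rot: [3.141, 0.003, -0.104]
contact_force: [0.1, 0.2, 0.3]
grip_width: 0.0503
grasp_force: 0.0
```

```bash
python3 -c "
from h import *
go([.494,-.0250,.289],-6.3)"
```

```text
clk 4.18 p [ 0.4937 -0.0254  0.2874] rpy [179.98   0.19  -5.95] F [0.1 0.2 0.3] w 0.0503 gf 0.0 q1,q7 [-0.49 -0.94]
 tool delta (now axes) [ 0.0003 -0.0004 -0.0016] (after turn axes) [ 0.0003 -0.0004 -0.0016] turn rad 0.006
```

{"method": "drive_effector", "body": {
  "deltas": [
    [0,0,0,0],
    [0,0,0,0],
    [0,0,0,0],
    [0,0,0,0],
    [0,0,0,0],
    [0,0,0,0],
    [0,0,0,0],
    [0,0,0,0]
  ],
  "finger_gap": 0.0,
  "squeeze": 40
}}

```text
clock: 4.85
ee_pos: [0.4945, -0.0245, 0.2903]
tcp_rot: [-3.14, -0.002, -0.105]
contact_force: [-1.1, 4.1, 7.4]
grip_width: 0.0155
grasp_force: 42.4
```

```bash
python3 -c "
from h import *
go([.494,-.0250,.289],-6.3)"
```

```text
clk 4.85 p [ 0.4945 -0.0245  0.2903] rpy [-1.7989e+02 -9.0000e-02 -5.9900e+00] F [-1.1  4.1  7.4] w 0.0155 gf 42.4 q1,q7 [-0.49 -0.94]
 tool delta (now axes) [-0.0005  0.0005  0.0013] (after turn axes) [-0.0004  0.0005  0.0013] turn rad 0.0054
```

In the tool's units: -0.002 m / 0.3 = -0.0067, -0.125 rad / 1.0472 = -0.1194.

{"method": "drive_effector", "body": {
  "deltas": [
    [0,0,-0.0067,-0.0955],
    [0,0,0,-0.1194],
    [0,0,0,-0.1194],
    [0,0,0,-0.1194],
    [0,0,0,-0.1194],
    [0,0,0,-0.1194],
    [0,0,0,-0.1194],
    [0,0,0,-0.1194],
    [0,0,0,-0.1194],
    [0,0,0,-0.1194],
    [0,0,0,-0.1194],
    [0,0,0,-0.1194],
    [0,0,0,0]
  ],
  "squeeze": 50
}}

```text
clock: 5.93
ee_pos: [0.4952, -0.0252, 0.2907]
tcp_rot: [3.139, 0.001, 1.378]
contact_force: [8.2, -1.1, -26.0]
grip_width: 0.0148
grasp_force: 54.0
```

```bash
python3 -c "
from h import *
go([.494,-.0250,.289],173.9)"
```

```text
clk 5.93 p [ 0.4952 -0.0252  0.2907] rpy [1.7984e+02 4.0000e-02 7.8930e+01] F [  8.2  -1.1 -26. ] w 0.0148 gf 54.0 q1,q7 [-0.22  0.03]
 tool delta (now axes) [-0.     -0.0012  0.0017] (after turn axes) [0.0012 0.0001 0.0017] turn rad -1.6575
```

{"method": "drive_effector", "body": {
  "deltas": [
    [0,0,0,-0.1194],
    [0,0,0,-0.1194],
    [0,0,0,-0.1194],
    [0,0,0,-0.1194],
    [0,0,0,-0.1194],
    [0,0,0,-0.1194],
    [0,0,0,-0.1194],
    [0,0,0,-0.1194],
    [0,0,0,-0.1194],
    [0,0,0,-0.1194],
    [0,0,0,-0.1194],
    [0,0,0,-0.1194],
    [0,0,0,-0.1194],
    [0,0,0,-0.0668],
    [0,0,0,0],
    [0,0,0,0]
  ]
}}

```text
clock: 7.27
ee_pos: [0.4963, -0.0248, 0.2907]
tcp_rot: [3.139, 0.005, 3.062]
contact_force: [13.1, 4.1, -27.7]
grip_width: 0.015
grasp_force: 57.9
```

```bash
python3 -c "
from h import *
go([.494,-.0250,.289],173.9)"
```

```text
clk 7.27 p [ 0.4963 -0.0248  0.2907] rpy [179.85   0.28 175.43] F [ 13.1   4.1 -27.7] w 0.015 gf 57.9 q1,q7 [0.12 1.13]
 tool delta (now axes) [ 0.0023 -0.0004  0.0017] (after turn axes) [ 0.0022 -0.0004  0.0017] turn rad 0.0267
```

In the tool's units: -0.03 m / 0.3 = -0.1, -0.02 m / 0.3 = -0.0667.

{"method": "drive_effector", "body": {
  "deltas": [
    [0,0,0,0],
    [0,0,0,0],
    [0,0,-0.0667,0],
    [0,0,-0.1,0],
    [0,0,-0.1,0],
    [0,0,-0.1,0]
  ],
  "finger_gap": 0.07
}}

```text
clock: 7.77
ee_pos: [0.4935, -0.0254, 0.4029]
tcp_rot: [-3.141, -0.0, 3.064]
contact_force: [-0.1, -0.7, 0.4]
grip_width: 0.07
grasp_force: 0.0
```

{"method": "drive_effector", "body": {
  "deltas": [
    [0,0,0,0.1194],
    [0,0,0,0.1194],
    [0,0,0,0.1194],
    [0,0,0,0.1194],
    [0,0,0,0.1194],
    [0,0,0,0.1194],
    [0,0,0,0.1194],
    [0,0,0,0.1194],
    [0,0,0,0.1194],
    [0,0,0,0.1194],
    [0,0,0,0.1194],
    [0,0,0,0.1194],
    [0,0,0,0.0917],
    [0.1167,0,0,0],
    [0.1167,0,0,0],
    [0.1167,0,0,0],
    [0.1167,0,0,0],
    [0.1167,0,0,0],
    [0.0833,0,0,0]
  ]
}}

```text
clock: 9.35
ee_pos: [0.5142, 0.1767, 0.4019]
tcp_rot: [3.141, -0.001, 1.47]
contact_force: [0.7, -0.5, -0.2]
grip_width: 0.0699
grasp_force: 0.0
```

```bash
python3 - <<'E'
from h import *
c=shot('top','top1');d=shot('side','side1')
a=cv2.resize(np.array(c['pixels'])[250:295,295:350],None,fx=7,fy=7,interpolation=2)
b=cv2.resize(np.array(d['pixels'])[250:295,275:330],None,fx=7,fy=7,interpolation=2)
cv2.imwrite('pics/dial1.png',np.hstack([a,b]))
go([.4912,.1763,.276],83.9)
print(blobs(c,.015,.045,(.3,.9,-.6,-.1),dark=90))
E
```

```text
clk 9.45 p [0.5143 0.1783 0.4017] rpy [ 1.7994e+02 -1.1000e-01  8.4480e+01] F [-0.2 -0.6  1.1] w 0.07 gf 0.0 q1,q7 [-0.47 -0.5 ]
 tool delta (now axes) [-0.0045 -0.0229  0.1257] (after turn axes) [-0.0045 -0.0228  0.1257] turn rad 0.0102
[(0.6046, -0.2118, 90, 40, -55.3, 0.0302, 391), (0.59, -0.3569, 90, 41, 41.1, 0.0297, 414), (0.4688, -0.3718, 91, 40, -46.7, 0.0295, 420)]
```

View pics/dial1.png

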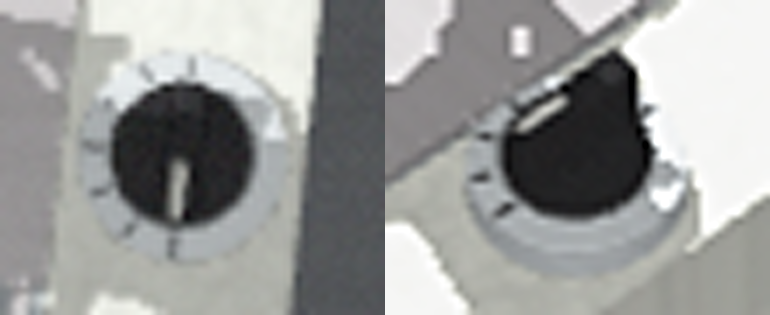

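In the tool's units: 0.03 m / 0.3 = 0.1, -0.0229 m / 0.3 = -0.0763, 0.01 rad / 1.0472 = 0.0095.

{"method": "drive_effector", "body": {
  "deltas": [
    [-0.015,-0.0763,0.0667,0.0095],
    [0,0,0.1,0],
    [0,0,0.1,0],
    [0,0,0.1,0],
    [0,0,0.0433,0],
    [0,0,0,0]
  ],
  "finger_gap": 0.07
}}

```text
clock: 9.95
ee_pos: [0.4906, 0.1705, 0.2761]
tcp_rot: [-3.138, 0.003, 1.458]
contact_force: [-0.6, -0.1, 0.1]
grip_width: 0.07
grasp_force: 0.0
```

{"method": "drive_effector", "body": {
  "deltas": [
    [0,0,0,0],
    [0,0,0,0],
    [0,0,0,0],
    [0,0,0,0],
    [0,0,0,0],
    [0,0,0,0],
    [0,0,0,0]
  ],
  "finger_gap": 0,
  "squeeze": 40
}}

```text
clock: 10.53
ee_pos: [0.4918, 0.1715, 0.2795]
tcp_rot: [3.14, -0.001, 1.458]
contact_force: [0.1, -1.1, 8.0]
grip_width: 0.0173
grasp_force: 39.0
```

```bash
python3 -c "
from h import *
go([.4912,.1763,.276],83.9);s=ctrl.observe();print('lid',inv(s['ee_pos'])+[.085,0])"
```

```text
clk 10.53 p [0.4918 0.1715 0.2795] rpy [ 1.7988e+02 -5.0000e-02  8.3550e+01] F [ 0.1 -1.1  8. ] w 0.0173 gf 39.0 q1,q7 [-0.47 -0.52]
 tool delta (now axes) [ 0.0047 -0.0012  0.0035] (after turn axes) [ 0.0047 -0.0011  0.0035] turn rad -0.006
lid [ 0.04179989 -0.00692007]
```

In the tool's units: 0.02 m / 0.3 = 0.0667, 0.012 m / 0.3 = 0.04.

{"method": "drive_effector", "body": {
  "deltas": [
    [0,0.0333,0,0],
    [0,0.0667,0,0],
    [0,0.0667,0,0],
    [0,0.0667,0,0],
    [0,0.0667,0,0],
    [0,0.0667,0,0],
    [0,0.0667,0,0],
    [0,0.0667,0,0],
    [0,0.04,0,0],
    [0,0,0,0],
    [0,0,0,0],
    [0,0,0,0]
  ]
}}

```text
clock: 11.53
ee_pos: [0.6511, 0.1547, 0.2795]
tcp_rot: [-3.139, -0.001, 1.46]
contact_force: [-6.8, 3.1, 8.7]
grip_width: 0.0174
grasp_force: 42.3
```

```bash
python3 -c "
from h import *
s=st();print(s['contact_force'],'lid',inv(s['ee_pos'])+[.085,0])"
```

```text
{'clock': np.float64(11.533), 'ee_pos': array([0.651, 0.155, 0.28 ]), 'tcp_rot': array([-3.139e+00, -1.000e-03,  1.460e+00]), 'qpos': array([-0.331,  0.675,  0.021,  1.831, -0.026,  0.637, -0.405]), 'grip_width': np.float64(0.017)}
[-6.83437975  3.13034711  8.67092091] lid [ 0.20195564 -0.00674012]
```

In the tool's units: 0.004 m / 0.3 = 0.0133.

{"method": "drive_effector", "body": {
  "deltas": [
    [0,0.0133,0,0],
    [0,0,0,0],
    [0,0,0,0]
  ]
}}

```text
clock: 11.78
ee_pos: [0.6523, 0.1548, 0.2795]
tcp_rot: [-3.132, 0.0, 1.461]
contact_force: [-21.6, 3.6, 18.9]
grip_width: 0.0174
grasp_force: 44.0
```

{"method": "drive_effector", "body": {
  "deltas": [
    [0,-0.01,0,0],
    [0,0,0,0],
    [0,0,0,0],
    [0,0,-0.0667,0],
    [0,0,-0.1,0],
    [0,0,-0.1,0],
    [0,0,-0.1,0],
    [0,0,0,0]
  ],
  "finger_gap": 0.07
}}

```text
clock: 12.45
ee_pos: [0.6552, 0.1529, 0.3946]
tcp_rot: [3.133, -0.003, 1.457]
contact_force: [0.0, -0.4, -0.3]
grip_width: 0.0703
grasp_force: 0.0
```

```bash
python3 - <<'E'
from h import *
c=shot('wrist','w2');d=shot('side','side2');go([.6046,-.2118,.30],124.6)
cv2.imwrite('pics/v2.png',cv2.resize(np.hstack([c['pixels'],d['pixels']]),None,fx=.62,fy=.62,interpolation=3))
E
```

```text
clk 12.55 p [0.654  0.1528 0.3898] rpy [ 1.7981e+02 -7.0000e-02  8.3490e+01] F [ 0.2  0.2 -0.3] w 0.0699 gf 0.0 q1,q7 [-0.34 -0.41]
 tool delta (now axes) [-0.368  -0.008   0.0894] (after turn axes) [-0.2721 -0.2477  0.0898] turn rad -0.7175
```

View pics/v2.png

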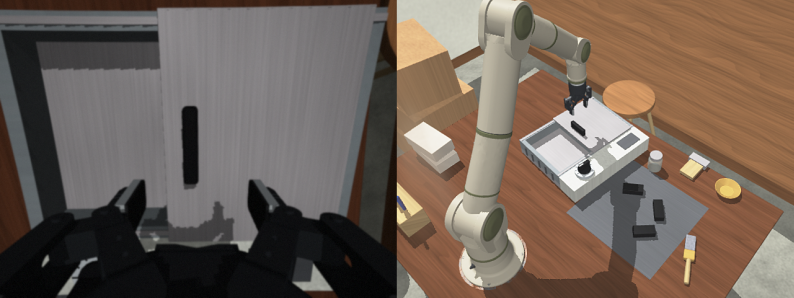

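In the tool's units: -0.037 m / 0.3 = -0.1233, -0.035 m / 0.3 = -0.1167, -0.125 rad / 1.0472 = -0.1194.

{"method": "drive_effector", "body": {
  "deltas": [
    [-0.1233,-0.0027,0,0],
    [-0.1233,-0.0027,0,0],
    [-0.1233,-0.0027,0,0],
    [-0.1233,-0.0027,0,0],
    [-0.1233,-0.0027,0,0],
    [-0.1233,-0.0027,0,0],
    [-0.1233,-0.0027,0,0],
    [-0.1233,-0.0027,0,0],
    [-0.1233,-0.0027,0,0],
    [-0.1167,-0.0027,0,0],
    [0,0,0.0333,-0.1194],
    [0,0,0.0667,-0.1194],
    [0,0,0.0667,-0.1194],
    [0,0,0.0667,-0.1194],
    [0,0,0.0667,-0.1194],
    [0,0,0,-0.0883],
    [0,0,0,0]
  ],
  "finger_gap": 0.085
}}

```text
clock: 13.97
ee_pos: [0.6032, -0.2119, 0.2954]
tcp_rot: [-3.139, -0.004, 2.179]
contact_force: [-1.0, -0.2, 0.8]
grip_width: 0.085
grasp_force: 0.0
```

```bash
python3 - <<'E'
from h import *
c=shot('top','t3');d=shot('side','s3')
for k in(c,d): print(blobs(k,.015,.045,(.3,.9,-.6,-.1),dark=90))
go([.6046,-.2118,.178],124.6)
E
```

```text
[(0.5932, -0.1955, 51, 40, -54.9, 0.03, 225)]
[(0.602, -0.2131, 90, 49, -54.7, 0.027, 462), (0.5876, -0.3613, 93, 41, 40.5, 0.0274, 496), (0.4686, -0.3756, 91, 45, -45.0, 0.0281, 589)]
clk 14.07 p [ 0.6039 -0.2119  0.2973] rpy [-1.7997e+02 -6.0000e-02  1.2442e+02] F [0.  0.3 1.4] w 0.0848 gf 0.0 q1,q7 [0.36 0.7 ]
 tool delta (now axes) [-0.0004  0.0008  0.1193] (after turn axes) [-0.0003  0.0007  0.1193] turn rad -0.0032
```

{"method": "drive_effector", "body": {
  "deltas": [
    [0,0.0027,0.1,0],
    [0,0,0.1,0],
    [0,0,0.1,0],
    [0,0,0.0667,0],
    [0,0,0.03,0],
    [0,0,0,0]
  ]
}}

```text
clock: 14.57
ee_pos: [0.6044, -0.2108, 0.1776]
tcp_rot: [-3.14, -0.002, 2.174]
contact_force: [0.4, 0.4, 0.4]
grip_width: 0.0851
grasp_force: 0.0
```

{"method": "drive_effector", "body": {
  "deltas": [
    [0,0,0,0],
    [0,0,0,0],
    [0,0,0,0],
    [0,0,0,0],
    [0,0,0,0],
    [0,0,0,0]
  ],
  "finger_gap": 0,
  "squeeze": 40
}}

```text
clock: 15.07
ee_pos: [0.6051, -0.2114, 0.1809]
tcp_rot: [3.14, 0.002, 2.175]
contact_force: [0.6, 0.2, 6.8]
grip_width: 0.0386
grasp_force: 41.1
```

{"method": "drive_effector", "body": {
  "deltas": [
    [0,0,-0.0333,0],
    [0,0,-0.0667,0],
    [0,0,-0.1,0],
    [0,0,-0.1,0],
    [0,0,-0.1,0],
    [0,0,0,0]
  ]
}}

```text
clock: 15.57
ee_pos: [0.6059, -0.2116, 0.3061]
tcp_rot: [3.136, 0.007, 2.175]
contact_force: [0.4, 0.1, -0.4]
grip_width: 0.039
grasp_force: 40.5
```

```bash
python3 - <<'E'
from h import *
go(list(ov(-.05,.062))+[.29],83.9)
E
```

```text
clk 15.57 p [ 0.6059 -0.2116  0.3061] rpy [179.67   0.4  124.6 ] F [ 0.4  0.1 -0.4] w 0.039 gf 40.5 q1,q7 [0.36 0.7 ]
 tool delta (now axes) [0.437  0.1633 0.014 ] (after turn axes) [ 0.4378 -0.161   0.0161] turn rad 0.7103
```

In the tool's units: 0.0365 m / 0.3 = 0.1217, -0.0134 m / 0.3 = -0.0447, 0.125 rad / 1.0472 = 0.1194.

{"method": "drive_effector", "body": {
  "deltas": [
    [0,0,-0.0667,0.1194],
    [0,0,-0.0667,0.1194],
    [0,0,-0.0333,0.1194],
    [0,0,0,0.1194],
    [0,0,0,0.1194],
    [0,0,0,0.0815],
    [0.1217,-0.0447,0,0],
    [0.1217,-0.0447,0,0],
    [0.1217,-0.0447,0,0],
    [0.1217,-0.0447,0,0],
    [0.1217,-0.0447,0,0],
    [0.1217,-0.0447,0,0],
    [0.1217,-0.0447,0,0],
    [0.1217,-0.0447,0,0],
    [0.1217,-0.0447,0,0],
    [0.1217,-0.0447,0,0],
    [0.1217,-0.0447,0,0],
    [0.1217,-0.0447,0,0],
    [0,0,0,0]
  ]
}}

```text
clock: 17.15
ee_pos: [0.4883, 0.2496, 0.3498]
tcp_rot: [-3.141, -0.005, 1.475]
contact_force: [0.2, 1.1, -1.2]
grip_width: 0.0389
grasp_force: 40.5
```

```bash
python3 - <<'E'
from h import *
go(list(ov(-.05,.062))+[.214],83.9)
E
```

```text
clk 17.15 p [0.4883 0.2496 0.3498] rpy [-179.98   -0.28   84.52] F [ 0.2  1.1 -1.2] w 0.0389 gf 40.5 q1,q7 [-0.61 -0.63]
 tool delta (now axes) [-0.0091  0.005   0.1358] (after turn axes) [-0.0084  0.005   0.1358] turn rad 0.0108
```

In the tool's units: 0.03 m / 0.3 = 0.1, 0.02 m / 0.3 = 0.0667, 0.01 rad / 1.0472 = 0.0095.

{"method": "drive_effector", "body": {
  "deltas": [
    [-0.03,0.0167,0.0667,0.0095],
    [0,0,0.1,0],
    [0,0,0.1,0],
    [0,0,0.1,0],
    [0,0,0.05,0],
    [0,0,0.03,0],
    [0,0,0,0]
  ]
}}

```text
clock: 17.73
ee_pos: [0.4948, 0.2316, 0.214]
tcp_rot: [-3.14, 0.001, 1.455]
contact_force: [0.3, 1.0, -0.5]
grip_width: 0.0393
grasp_force: 40.6
```

{"method": "drive_effector", "body": {
  "deltas": [
    [0,0,0.0067,0],
    [0,0,0,0]
  ]
}}

```text
clock: 17.9
ee_pos: [0.4954, 0.232, 0.2141]
tcp_rot: [3.14, -0.001, 1.455]
contact_force: [0.1, -0.6, -0.7]
grip_width: 0.0391
grasp_force: 40.6
```

```bash
python3 -c "
from h import *
go(list(ov(-.05,.062))+[.211],83.9)"
```

```text
clk 17.90 p [0.4954 0.232  0.2141] rpy [ 1.7993e+02 -5.0000e-02  8.3350e+01] F [ 0.1 -0.6 -0.7] w 0.0391 gf 40.6 q1,q7 [-0.56 -0.6 ]
 tool delta (now axes) [ 0.0084 -0.004   0.0032] (after turn axes) [ 0.0084 -0.0039  0.0031] turn rad -0.0095
```

In the tool's units: 0.005 m / 0.3 = 0.0167, -0.004 m / 0.3 = -0.0133.

{"method": "drive_effector", "body": {
  "deltas": [
    [0.0167,-0.0133,0.01,0],
    [0,0,0.0033,0],
    [0,0,0,0],
    [0,0,0,0]
  ]
}}

```text
clock: 18.23
ee_pos: [0.4919, 0.2381, 0.2108]
tcp_rot: [3.139, -0.002, 1.455]
contact_force: [-0.2, -0.7, 10.6]
grip_width: 0.0393
grasp_force: 43.9
```

{"method": "drive_effector", "body": {
  "deltas": [
    [0,0,0,0],
    [0,0,0,0],
    [0,0,0,0],
    [0,0,-0.0333,0],
    [0,0,-0.1,0],
    [0,0,-0.1,0],
    [0,0,-0.1333,0],
    [0,0,-0.1333,0],
    [0,0,0,0]
  ],
  "finger_gap": 0.055
}}

```text
clock: 18.98
ee_pos: [0.4924, 0.2381, 0.3668]
tcp_rot: [3.133, -0.007, 1.455]
contact_force: [1.0, 1.1, -0.7]
grip_width: 0.055
grasp_force: 0.0
```

```bash
python3 - <<'E'
from h import *
d=shot('side','s4');c=shot('wrist','w4')
for k in (c,d): print(blobs(k,.04,.075,(.4,.65,0,.35),dark=70))
print(blobs(d,.015,.045,(.3,.9,-.6,-.1),dark=90)); print(inv([.488,.24]),ov(-.05,.062))
cv2.imwrite('pics/v4.png',cv2.resize(np.hstack([c['pixels'],d['pixels']]),None,fx=.62,fy=.62,interpolation=3))
go([.588,-.359,.30],40.9)
E
```

```text
[(0.6399, 0.2013, 183, 13, 87.9, 0.0454, 1311), (0.4382, 0.1978, 230, 2, 83.8, 0.059, 1784), (0.4917, 0.2386, 89, 39, 83.1, 0.0603, 5019), (0.6113, 0.0385, 23, 12, -6.3, 0.0539, 492)]
[(0.4887, 0.2366, 97, 43, 83.7, 0.0572, 375)]
[(0.5897, -0.3606, 95, 41, 40.0, 0.0278, 490), (0.4687, -0.3745, 89, 48, -45.2, 0.028, 580)]
[-0.05426573  0.06077763] [0.49237148 0.24076216]
clk 19.08 p [0.4913 0.2378 0.3618] rpy [179.8   -0.18  83.4 ] F [ 0.5 -0.7  0.5] w 0.0553 gf 0.0 q1,q7 [-0.6  -0.62]
 tool delta (now axes) [-0.5819  0.1644  0.0605] (after turn axes) [-0.3176  0.5144  0.0618] turn rad 0.7418
```

View pics/v4.png

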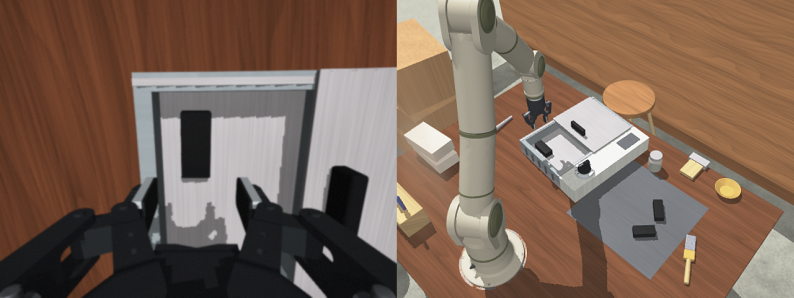

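In the tool's units: -0.0388 m / 0.3 = -0.1293, 0.011 m / 0.3 = 0.0367, 0.125 rad / 1.0472 = 0.1194.

{"method": "drive_effector", "body": {
  "deltas": [
    [-0.1293,0.0367,0,0],
    [-0.1293,0.0367,0,0],
    [-0.1293,0.0367,0,0],
    [-0.1293,0.0367,0,0],
    [-0.1293,0.0367,0,0],
    [-0.1293,0.0367,0,0],
    [-0.1293,0.0367,0,0],
    [-0.1293,0.0367,0,0],
    [-0.1293,0.0367,0,0],
    [-0.1293,0.0367,0,0],
    [-0.1293,0.0367,0,0],
    [-0.1293,0.0367,0,0],
    [-0.1293,0.0367,0,0],
    [-0.1293,0.0367,0,0],
    [-0.1293,0.035,0,0],
    [0,0,0.0667,0.1194],
    [0,0,0.0667,0.1194],
    [0,0,0.0667,0.1194],
    [0,0,0,0.1194],
    [0,0,0,0.1194]
  ],
  "finger_gap": 0.085
}}

```text
clock: 20.75
ee_pos: [0.587, -0.3589, 0.2959]
tcp_rot: [-3.136, 0.001, 0.824]
contact_force: [0.6, 0.1, -0.9]
grip_width: 0.0851
grasp_force: 0.0
```

{"method": "drive_effector", "body": {
  "deltas": [
    [0,0,0,0.1115],
    [0,0,0,0],
    [0,0,0,0]
  ]
}}

```text
clock: 21.0
ee_pos: [0.5877, -0.3589, 0.298]
tcp_rot: [-3.14, 0.001, 0.718]
contact_force: [0.0, -0.6, 0.5]
grip_width: 0.085
grasp_force: 0.0
```

```bash
python3 - <<'E'
from h import *
d=shot('side','s5');c=shot('wrist','w5')
for k in(c,d): print(blobs(k,.015,.045,(.3,.9,-.6,-.1),dark=90))
go([.589,-.358,.178],40.9)
E
```

```text
[(0.5916, -0.3587, 90, 40, 40.7, 0.0303, 6836), (0.4755, -0.3781, 77, 41, -45.5, 0.0299, 4707)]
[(0.5893, -0.3607, 95, 42, 40.4, 0.0276, 490), (0.4685, -0.3745, 90, 44, -43.5, 0.0278, 589)]
clk 21.10 p [ 0.5877 -0.3594  0.2986] rpy [-1.7994e+02  2.0000e-02  4.1090e+01] F [-0.3 -0.5  0.3] w 0.0851 gf 0.0 q1,q7 [ 0.31 -0.16]
 tool delta (now axes) [ 0.0019 -0.      0.1206] (after turn axes) [ 0.0019 -0.0002  0.1206] turn rad 0.0033
```

In the tool's units: 0.03 m / 0.3 = 0.1, 0.02 m / 0.3 = 0.0667.

{"method": "drive_effector", "body": {
  "deltas": [
    [0.0067,0,0.1,0],
    [0,0,0.1,0],
    [0,0,0.1,0],
    [0,0,0.0667,0],
    [0,0,0.0333,0],
    [0,0,0,0]
  ]
}}

```text
clock: 21.6
ee_pos: [0.5885, -0.3582, 0.1769]
tcp_rot: [-3.138, 0.001, 0.715]
contact_force: [-0.1, 0.4, -0.2]
grip_width: 0.0852
grasp_force: 0.0
```

{"method": "drive_effector", "body": {
  "deltas": [
    [0,0,0,0],
    [0,0,0,0],
    [0,0,0,0],
    [0,0,0,0],
    [0,0,0,0],
    [0,0,0,0]
  ],
  "finger_gap": 0,
  "squeeze": 40
}}

```text
clock: 22.1
ee_pos: [0.5898, -0.3588, 0.181]
tcp_rot: [3.139, -0.001, 0.713]
contact_force: [-0.3, -0.0, 6.6]
grip_width: 0.0396
grasp_force: 41.7
```

{"method": "drive_effector", "body": {
  "deltas": [
    [0,0,-0.0333,0],
    [0,0,-0.1,0],
    [0,0,-0.1333,0],
    [0,0,-0.1333,0],
    [0,0,-0.1333,0],
    [0,0,-0.0667,0],
    [0,0,0,0]
  ]
}}

```text
clock: 22.68
ee_pos: [0.5898, -0.3593, 0.366]
tcp_rot: [3.133, -0.003, 0.713]
contact_force: [-0.0, -0.7, -1.4]
grip_width: 0.0391
grasp_force: 40.7
```

```bash
python3 - <<'E'
from h import *
go(list(ov(-.05,-.062))+[.35],83.9)
E
```

```text
clk 22.68 p [ 0.5898 -0.3593  0.366 ] rpy [179.52  -0.2   40.85] F [-0.  -0.7 -1.4] w 0.0391 gf 40.7 q1,q7 [ 0.29 -0.19]
 tool delta (now axes) [ 0.2281 -0.4331  0.0131] (after turn axes) [ 0.4623 -0.1607  0.016 ] turn rad -0.7513
```

In the tool's units: 0.0353 m / 0.3 = 0.1177, -0.0124 m / 0.3 = -0.0413, -0.1263 rad / 1.0472 = -0.1206.

{"method": "drive_effector", "body": {
  "deltas": [
    [0,0,0,-0.1194],
    [0,0,0,-0.1194],
    [0,0,0,-0.1194],
    [0,0,0,-0.1194],
    [0,0,0,-0.1194],
    [0,0,0,-0.1206],
    [0.1177,-0.0413,0,0],
    [0.1177,-0.0413,0,0],
    [0.1177,-0.0413,0,0],
    [0.1177,-0.0413,0,0],
    [0.1177,-0.0413,0,0],
    [0.1177,-0.0413,0,0],
    [0.1177,-0.0413,0,0],
    [0.1177,-0.0413,0,0],
    [0.1177,-0.0413,0,0],
    [0.1177,-0.0413,0,0],
    [0.1177,-0.0413,0,0],
    [0.1177,-0.0413,0,0],
    [0.1177,-0.0413,0,0],
    [0,0,0,0]
  ]
}}

```text
clock: 24.35
ee_pos: [0.4763, 0.1222, 0.3591]
tcp_rot: [-3.14, -0.003, 1.473]
contact_force: [0.1, 0.4, -1.3]
grip_width: 0.0391
grasp_force: 40.7
```

```bash
python3 - <<'E'
from h import *
go(list(ov(-.05,-.062))+[.214],83.9)
E
```

```text
clk 24.35 p [0.4763 0.1222 0.3591] rpy [-1.7993e+02 -1.5000e-01  8.4400e+01] F [ 0.1  0.4 -1.3] w 0.0391 gf 40.7 q1,q7 [-0.41 -0.41]
 tool delta (now axes) [-0.0048  0.0035  0.1451] (after turn axes) [-0.0044  0.0034  0.1451] turn rad 0.0087
```

In the tool's units: 0.03 m / 0.3 = 0.1, 0.02 m / 0.3 = 0.0667, 0.009 rad / 1.0472 = 0.0086.

{"method": "drive_effector", "body": {
  "deltas": [
    [0,0,0.1,0.0086],
    [0,0,0.1,0],
    [0,0,0.1,0],
    [0,0,0.0667,0],
    [0,0,0,0],
    [0,0,0,0]
  ]
}}

```text
clock: 24.85
ee_pos: [0.478, 0.1148, 0.2487]
tcp_rot: [-3.139, 0.001, 1.454]
contact_force: [0.4, 0.1, -1.5]
grip_width: 0.0391
grasp_force: 40.7
```

```bash
python3 -c "
from h import *
go(list(ov(-.05,-.062))+[.211],83.9)"
```

```text
clk 24.85 p [0.478  0.1148 0.2487] rpy [-1.7986e+02  8.0000e-02  8.3320e+01] F [ 0.4  0.1 -1.5] w 0.0391 gf 40.7 q1,q7 [-0.38 -0.39]
 tool delta (now axes) [0.0028 0.001  0.0377] (after turn axes) [0.0028 0.0009 0.0377] turn rad -0.0102
```

In the tool's units: 0.015 m / 0.3 = 0.05, 0.013 m / 0.3 = 0.0433.

{"method": "drive_effector", "body": {
  "deltas": [
    [0.01,0.0033,0.05,0],
    [0,0,0.0433,0],
    [0,0,0.0333,0],
    [0,0,0,0],
    [0,0,0,0]
  ]
}}

```text
clock: 25.27
ee_pos: [0.4798, 0.1179, 0.2119]
tcp_rot: [3.141, -0.0, 1.454]
contact_force: [0.3, -0.3, -1.7]
grip_width: 0.0391
grasp_force: 40.9
```

{"method": "drive_effector", "body": {
  "deltas": [
    [0,0,0,0],
    [0,0,0,0],
    [0,0,0,0],
    [0,0,-0.0333,0],
    [0,0,-0.1,0],
    [0,0,-0.1,0],
    [0,0,-0.1333,0],
    [0,0,-0.1333,0],
    [0,0,0,0]
  ],
  "finger_gap": 0.055
}}

```text
clock: 26.02
ee_pos: [0.4802, 0.1179, 0.3681]
tcp_rot: [3.134, -0.004, 1.454]
contact_force: [1.2, 0.1, 0.3]
grip_width: 0.0548
grasp_force: 0.0
```

```bash
python3 - <<'E'
from h import *
d=shot('side','s6');c=shot('wrist','w6')
for k in (c,d): print(blobs(k,.04,.075,(.4,.65,0,.35),dark=70))
print(blobs(d,.015,.045,(.3,.9,-.6,-.1),dark=90)); print(inv([.488,.24]),ov(-.05,-.062))
go([.4685,-.373,.30],134.5)
E
```

```text
[(0.436, 0.1752, 241, 2, 83.9, 0.059, 2515), (0.6346, 0.1512, 242, 24, 78.8, 0.0456, 2403), (0.492, 0.2377, 90, 40, 83.4, 0.0603, 7199), (0.4792, 0.1202, 89, 39, 83.4, 0.0603, 5001)]
[(0.4875, 0.2352, 95, 44, 85.0, 0.0568, 377), (0.4751, 0.1191, 92, 44, 81.3, 0.0571, 390)]
[(0.4685, -0.375, 89, 46, -48.2, 0.028, 582)]
[-0.05426573  0.06077763] [0.47919473 0.11746425]
clk 26.12 p [0.4793 0.1179 0.3635] rpy [ 1.7982e+02 -1.1000e-01  8.3340e+01] F [-0.7  0.8  0. ] w 0.055 gf 0.0 q1,q7 [-0.42 -0.41]
 tool delta (now axes) [-0.489   0.0461  0.0627] (after turn axes) [-0.3426 -0.3518  0.0635] turn rad -0.893
```

In the tool's units: -0.0407 m / 0.3 = -0.1357, 0.0038 m / 0.3 = 0.0127, -0.125 rad / 1.0472 = -0.1194.

{"method": "drive_effector", "body": {
  "deltas": [
    [-0.1357,0.0127,0,0],
    [-0.1357,0.0127,0,0],
    [-0.1357,0.0127,0,0],
    [-0.1357,0.0127,0,0],
    [-0.1357,0.0127,0,0],
    [-0.1357,0.0127,0,0],
    [-0.1357,0.0127,0,0],
    [-0.1357,0.0127,0,0],
    [-0.1357,0.0127,0,0],
    [-0.1357,0.0127,0,0],
    [-0.1357,0.0127,0,0],
    [-0.1357,0.0127,0,0],
    [0,0,0.0667,-0.1194],
    [0,0,0.0667,-0.1194],
    [0,0,0.0667,-0.1194],
    [0,0,0,-0.1194],
    [0,0,0,-0.1194],
    [0,0,0,-0.1194],
    [0,0,0,-0.1194],
    [0,0,0,-0.0172]
  ],
  "finger_gap": 0.085
}}

```text
clock: 27.78
ee_pos: [0.4674, -0.3721, 0.2997]
tcp_rot: [-3.141, -0.003, 2.353]
contact_force: [0.3, -0.2, 0.3]
grip_width: 0.0849
grasp_force: 0.0
```

{"method": "drive_effector", "body": {
  "deltas": [
    [0,0,0,0],
    [0,0,0,0]
  ]
}}

```text
clock: 27.95
ee_pos: [0.4678, -0.3723, 0.3005]
tcp_rot: [-3.142, -0.002, 2.343]
contact_force: [-0.5, 0.8, 0.4]
grip_width: 0.0848
grasp_force: 0.0
```

```bash
python3 - <<'E'
from h import *
d=shot('side','s7');c=shot('wrist','w7')
for k in(c,d): print(blobs(k,.015,.045,(.3,.9,-.6,-.1),dark=90))
go([.4693,-.373,.178],134.5)
E
```

```text
[(0.4704, -0.3737, 90, 40, -45.8, 0.0303, 6580)]
[(0.4687, -0.3746, 90, 46, -46.6, 0.0278, 567)]
clk 28.05 p [ 0.468  -0.3722  0.3009] rpy [-1.7999e+02 -4.0000e-02  1.3434e+02] F [-0.6  0.4 -0.5] w 0.0852 gf 0.0 q1,q7 [0.7  1.17]
 tool delta (now axes) [-0.0015  0.0004  0.1229] (after turn axes) [-0.0014  0.0004  0.1229] turn rad -0.0027
```

In the tool's units: 0.03 m / 0.3 = 0.1, 0.02 m / 0.3 = 0.0667.

{"method": "drive_effector", "body": {
  "deltas": [
    [-0.005,0.0017,0.1,0],
    [0,0,0.1,0],
    [0,0,0.1,0],
    [0,0,0.0667,0],
    [0,0,0.04,0],
    [0,0,0,0]
  ]
}}

```text
clock: 28.55
ee_pos: [0.4692, -0.3724, 0.1769]
tcp_rot: [-3.141, -0.004, 2.347]
contact_force: [0.3, 0.4, 0.4]
grip_width: 0.0846
grasp_force: 0.0
```

{"method": "drive_effector", "body": {
  "deltas": [
    [0,0,0,0],
    [0,0,0,0],
    [0,0,0,0],
    [0,0,0,0],
    [0,0,0,0],
    [0,0,0,0]
  ],
  "finger_gap": 0,
  "squeeze": 40
}}

```text
clock: 29.05
ee_pos: [0.4698, -0.3734, 0.1807]
tcp_rot: [3.141, 0.002, 2.347]
contact_force: [-0.6, 1.2, 6.3]
grip_width: 0.0392
grasp_force: 40.9
```

{"method": "drive_effector", "body": {
  "deltas": [
    [0,0,-0.0333,0],
    [0,0,-0.1,0],
    [0,0,-0.1333,0],
    [0,0,-0.1333,0],
    [0,0,-0.1333,0],
    [0,0,-0.0667,0],
    [0,0,0,0]
  ]
}}

```text
clock: 29.63
ee_pos: [0.4701, -0.3737, 0.3656]
tcp_rot: [3.14, 0.009, 2.347]
contact_force: [1.0, -0.2, 0.1]
grip_width: 0.0395
grasp_force: 40.7
```

```bash
python3 - <<'E'
from h import *
go(list(ov(.03,0))+[.35],83.9)
E
```

```text
clk 29.63 p [ 0.4701 -0.3737  0.3656] rpy [179.91   0.52 134.45] F [ 1.  -0.2  0.1] w 0.0395 gf 40.7 q1,q7 [0.72 1.2 ]
 tool delta (now axes) [0.322  0.4491 0.0134] (after turn axes) [0.5513 0.0369 0.0156] turn rad 0.8823
```

Units first: shifts go in shares of 0.3 m and turns go in shares of 60 degrees. So 0.1323 rad / 1.0472 = 0.1263.

{"method": "drive_effector", "body": {
  "deltas": [
    [0,0,0,0.1194],
    [0,0,0,0.1194],
    [0,0,0,0.1194],
    [0,0,0,0.1194],
    [0,0,0,0.1194],
    [0,0,0,0.1194],
    [0,0,0,0.1263]
  ]
}}

```text
clock: 30.22
ee_pos: [0.4691, -0.3729, 0.3592]
tcp_rot: [-3.141, -0.0, 1.466]
contact_force: [-0.6, -0.1, -0.6]
grip_width: 0.0392
grasp_force: 40.5
```

{"method": "drive_effector", "body": {
  "deltas": [
    [0.13,0.0087,0,0],
    [0.13,0.0087,0,0],
    [0.13,0.0087,0,0],
    [0.13,0.0087,0,0],
    [0.13,0.0087,0,0],
    [0.13,0.0087,0,0],
    [0.13,0.0087,0,0],
    [0.13,0.0087,0,0],
    [0.13,0.0087,0,0],
    [0.13,0.0087,0,0],
    [0.13,0.0087,0,0],
    [0.13,0.0087,0,0],
    [0.13,0.0087,0,0],
    [0.13,0.0087,0,0],
    [0,0,0.0667,0],
    [0,0,0.1,0],
    [0,0,0.1,0],
    [0,0,0.0667,0],
    [0,0,0,0],
    [0,0,0,0]
  ]
}}

```text
clock: 31.88
ee_pos: [0.5591, 0.1664, 0.2587]
tcp_rot: [-3.139, 0.001, 1.472]
contact_force: [0.1, 0.3, 0.5]
grip_width: 0.0392
grasp_force: 40.6
```

```bash
python3 - <<'E'
from h import *
go(list(ov(.03,0))+[.211],83.9)
E
```

```text
clk 31.88 p [0.5591 0.1664 0.2587] rpy [-1.7987e+02  7.0000e-02  8.4350e+01] F [0.1 0.3 0.5] w 0.0392 gf 40.6 q1,q7 [-0.41 -0.43]
 tool delta (now axes) [0.0048 0.0059 0.0476] (after turn axes) [0.0048 0.0058 0.0477] turn rad 0.0078
```

In the tool's units: 0.02 m / 0.3 = 0.0667, 0.018 m / 0.3 = 0.06, 0.007 rad / 1.0472 = 0.0067.

{"method": "drive_effector", "body": {
  "deltas": [
    [0.01,0.0167,0.0667,0.0067],
    [0,0,0.06,0],
    [0,0,0.0333,0],
    [0,0,0,0],
    [0,0,0,0]
  ]
}}

```text
clock: 32.3
ee_pos: [0.5637, 0.1692, 0.2121]
tcp_rot: [-3.139, 0.0, 1.465]
contact_force: [-4.9, 0.4, -1.5]
grip_width: 0.0389
grasp_force: 62.2
```

{"method": "drive_effector", "body": {
  "deltas": [
    [0,0,0,0],
    [0,0,0,0],
    [0,0,0,0],
    [0,0,-0.0333,0],
    [0,0,-0.1,0],
    [0,0,-0.1,0],
    [0,0,-0.1333,0],
    [0,0,-0.1333,0],
    [0,0,0,0]
  ],
  "finger_gap": 0.055
}}

```text
clock: 33.05
ee_pos: [0.5663, 0.1691, 0.3705]
tcp_rot: [3.13, -0.006, 1.464]
contact_force: [0.5, 0.3, 0.7]
grip_width: 0.0549
grasp_force: 0.0
```

```bash
python3 - <<'E'
from h import *
d=shot('side','s8');c=shot('wrist','w8')
for k in (c,d): print(blobs(k,.04,.075,(.4,.65,0,.35),dark=70))
print(blobs(d,.015,.045,(.3,.9,-.6,-.1),dark=90)); print(ov(.03,0))
print(blobs(d,.105,.16,(.55,.9,.1,.3),dark=90))
cv2.imwrite('pics/v8.png',cv2.resize(np.hstack([c['pixels'],d['pixels']]),None,fx=.62,fy=.62,interpolation=3))
go([.6511,.1547,.279],83.9)
E
```

```text
[(0.4789, 0.2367, 303, 149, 45.4, 0.0591, 9125), (0.4924, 0.2383, 90, 40, 83.6, 0.0601, 6520), (0.5612, 0.1687, 89, 38, 83.6, 0.0603, 4907), (0.4819, 0.1338, 63, 40, 83.5, 0.06, 2662), (0.5473, 0.0413, 128, 3, -6.3, 0.0588, 2628)]
[(0.557, 0.1665, 93, 46, 84.5, 0.0567, 395), (0.4876, 0.2366, 99, 43, 83.2, 0.0568, 384), (0.4754, 0.1177, 94, 43, 82.5, 0.0568, 402)]
[]
[0.56533014 0.17061208]
[(0.6452, 0.1577, 88, 22, 85.1, 0.1251, 240)]
clk 33.15 p [0.565  0.1689 0.3651] rpy [179.68  -0.18  83.93] F [-0.5  0.5 -0.2] w 0.0556 gf 0.0 q1,q7 [-0.43 -0.45]
 tool delta (now axes) [-0.0053  0.0866  0.0866] (after turn axes) [-0.005   0.0871  0.0861] turn rad 0.0005
```

View pics/v8.png

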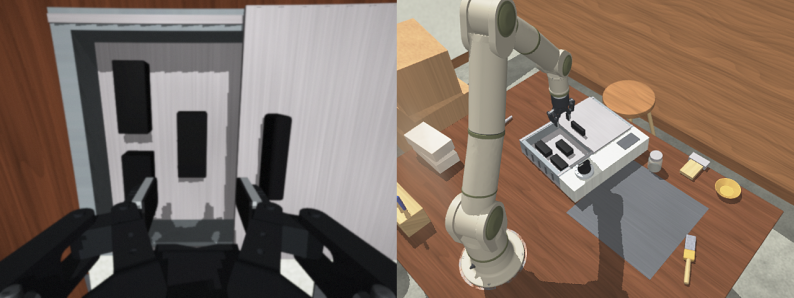

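In the tool's units: 0.03 m / 0.3 = 0.1, -0.005 m / 0.3 = -0.0167.

{"method": "drive_effector", "body": {
  "deltas": [
    [0,0.1,0,0],
    [-0.0167,0.1,0,0],
    [0,0.0887,0,0],
    [0,0,0.0667,0],
    [0,0,0.1,0],
    [0,0,0.1,0],
    [0,0,0.02,0],
    [0,0,0,0]
  ],
  "finger_gap": 0.07
}}

```text
clock: 33.82
ee_pos: [0.6494, 0.1547, 0.2729]
tcp_rot: [-3.137, 0.002, 1.465]
contact_force: [0.3, 0.4, 0.0]
grip_width: 0.07
grasp_force: 0.0
```

{"method": "drive_effector", "body": {
  "deltas": [
    [0,0,0,0],
    [0,0,0,0],
    [0,0,0,0],
    [0,0,0,0],
    [0,0,0,0],
    [0,0,0,0],
    [0,0,0,0]
  ],
  "finger_gap": 0,
  "squeeze": 40
}}

```text
clock: 34.4
ee_pos: [0.6505, 0.1552, 0.2768]
tcp_rot: [3.14, -0.001, 1.465]
contact_force: [-1.6, -0.5, 6.2]
grip_width: 0.0173
grasp_force: 40.2
```

```bash
python3 -c "
from h import *
s=st();print('lid',inv(s['ee_pos'])+[.085,0])
go(list(ov(-.085,-.0067))+[.28],83.9)"
```

```text
{'clock': np.float64(34.4), 'ee_pos': array([0.65 , 0.155, 0.277]), 'tcp_rot': array([ 3.140e+00, -1.000e-03,  1.465e+00]), 'qpos': array([-0.351,  0.679,  0.051,  1.837, -0.055,  0.626, -0.373]), 'grip_width': np.float64(0.017)}
lid [ 0.20131531 -0.00631808]
clk 34.40 p [0.6505 0.1552 0.2768] rpy [ 1.7991e+02 -5.0000e-02  8.3950e+01] F [-1.6 -0.5  6.2] w 0.0173 gf 40.2 q1,q7 [-0.35 -0.37]
 tool delta (now axes) [-2.000e-04 -2.013e-01 -3.500e-03] (after turn axes) [-0.0004 -0.2013 -0.0032] turn rad 0.0009
```

In the tool's units: -0.02 m / 0.3 = -0.0667, -0.015 m / 0.3 = -0.05.

{"method": "drive_effector", "body": {
  "deltas": [
    [0,-0.0333,0,0],
    [0,-0.0667,0,0],
    [0,-0.0667,0,0],
    [0,-0.0667,0,0],
    [0,-0.0667,0,0],
    [0,-0.0667,0,0],
    [0,-0.0667,0,0],
    [0,-0.0667,0,0],
    [0,-0.0667,0,0],
    [0,-0.05,0,0],
    [0,-0.0333,0,0],
    [0,-0.02,0,0],
    [0,-0.01,0,0],
    [0,0,0,0],
    [0,0,0,0],
    [0,0,0,0]
  ]
}}

```text
clock: 35.73
ee_pos: [0.4504, 0.176, 0.2767]
tcp_rot: [3.134, -0.003, 1.463]
contact_force: [11.5, -6.3, 2.6]
grip_width: 0.0177
grasp_force: 42.5
```

```bash
python3 -c "
from h import *
s=st();print(s['contact_force'],'lid',inv(s['ee_pos'])+[.085,0])"
```

```text
{'clock': np.float64(35.733), 'ee_pos': array([0.45 , 0.176, 0.277]), 'tcp_rot': array([ 3.134e+00, -3.000e-03,  1.463e+00]), 'qpos': array([-0.531,  0.525,  0.057,  2.261, -0.077,  0.349, -0.517]), 'grip_width': np.float64(0.018)}
[11.53368911 -6.34596573  2.60930179] lid [ 0.00015501 -0.00688448]
```

In the tool's units: -0.003 m / 0.3 = -0.01.

{"method": "drive_effector", "body": {
  "deltas": [
    [0,-0.01,0,0],
    [0,0,0,0],
    [0,0,0,0]
  ]
}}

```text
clock: 35.98
ee_pos: [0.4496, 0.1759, 0.2767]
tcp_rot: [3.129, -0.004, 1.462]
contact_force: [22.1, -8.7, -4.9]
grip_width: 0.0172
grasp_force: 42.7
```

{"method": "drive_effector", "body": {
  "deltas": [
    [0,0.0133,0,0],
    [0,0,0,0],
    [0,0,0,0],
    [0,0,-0.0667,0],
    [0,0,-0.1,0],
    [0,0,-0.1,0],
    [0,0,-0.1,0],
    [0,0,0,0]
  ],
  "finger_gap": 0.05
}}

```text
clock: 36.65
ee_pos: [0.4486, 0.1768, 0.3898]
tcp_rot: [3.136, -0.004, 1.466]
contact_force: [1.4, 0.6, -0.4]
grip_width: 0.0499
grasp_force: 0.0
```

```bash
python3 - <<'E'
from h import *
c=shot('top','t9');d=shot('side','s9')
for k in (c,d): print([ (b,inv(b[:2])) for b in blobs(k,.105,.16,(.3,.9,-.3,.4),dark=90)])
go([.4945,-.0248,.29],173.8)
E
```

```text
[((0.4947, -0.0238, 55, 53, 81.4, 0.1128, 287), array([-0.01957121, -0.20081675])), ((0.4488, 0.1557, 39, 16, 83.6, 0.1313, 87), array([-0.08428572, -0.02721061]))]
[((0.4469, 0.1809, 90, 22, 85.4, 0.1267, 252), array([-0.08885282, -0.0023552 ])), ((0.49, -0.0351, 56, 39, -5.1, 0.1185, 313), array([-0.02304381, -0.21255221]))]
clk 36.75 p [0.4479 0.1766 0.3862] rpy [ 1.799e+02 -9.000e-02  8.400e+01] F [-0.7 -1.4 -0.4] w 0.0498 gf 0.0 q1,q7 [-0.57 -0.54]
 tool delta (now axes) [-0.1956  0.0673  0.096 ] (after turn axes) [-0.0681 -0.1952  0.0962] turn rad -1.5673
```

In the tool's units: -0.0326 m / 0.3 = -0.1087, 0.0112 m / 0.3 = 0.0373, -0.125 rad / 1.0472 = -0.1194.

{"method": "drive_effector", "body": {
  "deltas": [
    [-0.1087,0.0373,0,0],
    [-0.1087,0.0373,0,0],
    [-0.1087,0.0373,0,0],
    [-0.1087,0.0373,0,0],
    [-0.1087,0.0373,0,0],
    [-0.1087,0.0373,0,0],
    [0,0,0,-0.1194],
    [0,0,0,-0.1194],
    [0,0,0,-0.1194],
    [0,0,0,-0.1194],
    [0,0,0,-0.1194],
    [0,0,0,-0.1194],
    [0,0,0,-0.1194],
    [0,0,0,-0.1194],
    [0,0,0,-0.1194],
    [0,0,0,-0.1194],
    [0,0,0,-0.1194],
    [0,0,0,-0.1194],
    [0,0,0,-0.064],
    [0,0,0,0]
  ]
}}

```text
clock: 38.42
ee_pos: [0.494, -0.0251, 0.3838]
tcp_rot: [3.141, -0.003, 3.036]
contact_force: [0.6, 0.3, -0.8]
grip_width: 0.05
grasp_force: 0.0
```

{"method": "drive_effector", "body": {
  "deltas": [
    [0,0,0.0667,0],
    [0,0,0.0667,0],
    [0,0,0,0],
    [0,0,0,0]
  ]
}}

```text
clock: 38.75
ee_pos: [0.4942, -0.0249, 0.3441]
tcp_rot: [-3.141, -0.004, 3.031]
contact_force: [0.0, -0.3, 0.5]
grip_width: 0.0499
grasp_force: 0.0
```

```bash
python3 - <<'E'
from h import *
go([.4945,-.0248,.29],173.8)
E
```

```text
clk 38.75 p [ 0.4942 -0.0249  0.3441] rpy [-179.99   -0.21  173.67] F [ 0.  -0.3  0.5] w 0.0499 gf 0.0 q1,q7 [0.15 1.16]
 tool delta (now axes) [-0.0005  0.0002  0.0541] (after turn axes) [-0.0003  0.0002  0.0541] turn rad -0.0023
```

In the tool's units: 0.02 m / 0.3 = 0.0667, 0.014 m / 0.3 = 0.0467.

{"method": "drive_effector", "body": {
  "deltas": [
    [0,0,0.0667,0],
    [0,0,0.0667,0],
    [0,0,0.0467,0],
    [0,0,0,0]
  ]
}}

```text
clock: 39.08
ee_pos: [0.4943, -0.025, 0.2899]
tcp_rot: [-3.141, -0.003, 3.032]
contact_force: [-0.6, -0.7, -0.4]
grip_width: 0.0501
grasp_force: 0.0
```

{"method": "drive_effector", "body": {
  "deltas": [
    [0,0,0,0],
    [0,0,0,0],
    [0,0,0,0],
    [0,0,0,0],
    [0,0,0,0],
    [0,0,0,0],
    [0,0,0,0],
    [0,0,-0.0033,0]
  ],
  "finger_gap": 0,
  "squeeze": 50
}}

```text
clock: 39.75
ee_pos: [0.495, -0.0245, 0.2928]
tcp_rot: [3.14, 0.002, 3.033]
contact_force: [4.8, 3.9, -22.2]
grip_width: 0.0151
grasp_force: 48.9
```

{"method": "drive_effector", "body": {
  "deltas": [
    [0,0,0,0.1194],
    [0,0,0,0.1194],
    [0,0,0,0.1194],
    [0,0,0,0.1194],
    [0,0,0,0.1194],
    [0,0,0,0.1194],
    [0,0,0,0.1194],
    [0,0,0,0.1194],
    [0,0,0,0.1194],
    [0,0,0,0.1194],
    [0,0,0,0.1194],
    [0,0,0,0.1194],
    [0,0,0,0.1194],
    [0,0,0,0.1194],
    [0,0,0,0.1194],
    [0,0,0,0.1194],
    [0,0,0,0.105],
    [0,0,0,0],
    [0,0,0,0],
    [0,0,0,0]
  ]
}}

```text
clock: 41.42
ee_pos: [0.4958, -0.024, 0.2927]
tcp_rot: [3.141, -0.003, 0.924]
contact_force: [5.3, 4.3, -5.8]
grip_width: 0.0152
grasp_force: 51.5
```

```bash
python3 -c "
from h import *
go([.4945,-.0248,.29],53.8)"
```

```text
clk 41.42 p [ 0.4958 -0.024   0.2927] rpy [ 1.7994e+02 -1.6000e-01  5.2920e+01] F [ 5.3  4.3 -5.8] w 0.0152 gf 51.5 q1,q7 [-0.31 -0.27]
 tool delta (now axes) [-0.0014 -0.0006  0.0027] (after turn axes) [-0.0014 -0.0006  0.0027] turn rad -0.0154
```

Release slowly, rise clear, and check.

In the tool's units: -0.04 m / 0.3 = -0.1333, -0.03 m / 0.3 = -0.1.

{"method": "drive_effector", "body": {
  "deltas": [
    [0,0,0,0],
    [0,0,0,0],
    [0,0,0,0],
    [0,0,-0.0667,0],
    [0,0,-0.1,0],
    [0,0,-0.1333,0],
    [0,0,-0.1333,0],
    [0.1,0,-0.0667,0],
    [0.1333,0,0,0],
    [0.1333,0,0,0],
    [0.1333,0,0,0],
    [0.1333,0,0,0],
    [0,0,0,0],
    [0,0,0,0]
  ],
  "finger_gap": 0.07
}}

```text
clock: 42.58
ee_pos: [0.6099, 0.1282, 0.4415]
tcp_rot: [-3.141, 0.001, 0.925]
contact_force: [-0.1, 0.1, 1.0]
grip_width: 0.0701
grasp_force: 0.0
```

```bash
python3 - <<'E'
from h import *
c=shot('top','t10');d=shot('side','s10')
a=cv2.resize(c['pixels'][250:295,295:350],None,fx=7,fy=7,interpolation=2)
b=cv2.resize(d['pixels'],(420,315),interpolation=3)
cv2.imwrite('pics/v10.png',np.hstack([a,b]))
print([(b,inv(b[:2])) for b in blobs(d,.105,.16,(.3,.9,-.3,.4),dark=90)]);P=cloud(d);m=(P[...,2]>.135)&(P[...,2]<.16)&(P[...,1]<.03)&(P[...,1]>-.1)&(P[...,0]>.4)&(P[...,0]<.6)
print(cv2.minAreaRect(P[m][:,:2].astype(np.float32)*1000));st()
E
```

```text
[((0.4481, 0.1809, 95, 21, 83.4, 0.1271, 254), array([-0.08765961, -0.00222768])), ((0.4907, -0.0284, 57, 55, 52.2, 0.1122, 302), array([-0.02305974, -0.20581576]))]
((491.41778564453125, -25.08905029296875), (56.66764450073242, 15.84980297088623), 53.144859313964844)
{'clock': np.float64(42.683), 'ee_pos': array([0.609, 0.125, 0.442]), 'tcp_rot': array([-3.141e+00,  1.000e-03,  9.210e-01]), 'qpos': array([-0.636,  0.472,  0.508,  1.828, -0.282,  0.914, -0.65 ]), 'grip_width': np.float64(0.07)}
```

View pics/v10.png

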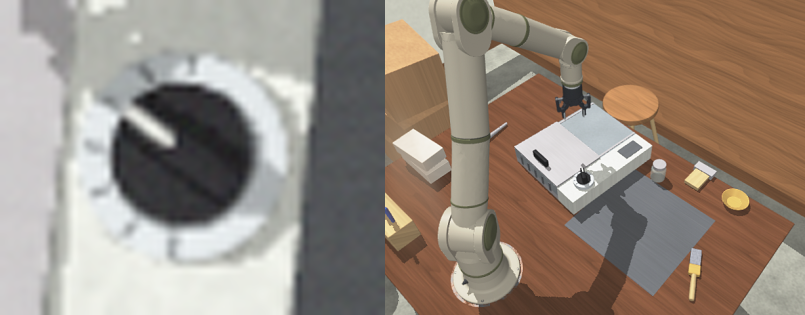

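```bash
python3 -c "
from h import *
print(ctrl.job_done())"
```

```text
the job is handed in; nothing more can be done
None
```

The job is handed in: the three blocks I found lie flat in the chamber, the lid is shut and the dial sits on the fourth click; the arm stayed clear of the jar, brush and mandrel (no judging result was returned).

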